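# Silence and reset the alarm from its button boxes

### The arm

A 7-joint arm with a two-finger parallel gripper is mounted at the origin on a cart in front of the work surface, level with it; the furniture and walls round the work are solid. World frame = base frame: x ahead of the robot, y to its left, z up, the work surface at z = 0. Lengths are in m, angles in rad, forces in N, time in s.
With the tool pointing down it reaches from about 0.35 to 0.9 m from the base axis. Payload 19.9 kg.
Tool frame: the origin (TCP) lies midway between the tips of the shut fingers; the grasp point (between the pads) lies 19 mm behind it; z points along the fingers, y is the line along which they close (so a half turn about z gives the same grasp; the last joint's range is limited). The gripper opens to 94 mm and grips with 3 to 60 N. Pads are 16 mm wide; open, the fingers measure 119 mm over their backs; the gripper's body (75 mm by 177 mm) begins 78 mm behind the grasp point.
Start: joints at [1.306, 0.417, -0.01, 1.614, 0.005, 1.111, -0.053], TCP at [0.139, -0.609, 0.205] pointing down, gripper open.
Joint ranges: [-2.81, 2.81], [-0.39, 2.02], [-1.27, 1.25], [0.06, 2.57], [-1.19, 4.33], [0.19, 2], [-2.82, 2.82]. Speed limits (rad/s): [1.89, 1.89, 2.39, 2.39, 3.01, 3.01, 3.01].

### API

Orientations are given as a rotation vector (axis times angle).
In Python, from bench import sense, read_camera, sign_off gives the robot as it stands.
- The arm moves only by the tool arm_command, never from a script. Its argument "motion" is a list of rows, each an object with "travel": the shift along the tool's x, y, z in cm, a list of three; "rotation": the turn, a rotation vector about the tool's x, y, z in degrees, a list of three; "fingers": the closure, from -1 (fully open) to 1 (shut), so that 0 is half open. In form: [{"travel": [x, y, z], "rotation": [rx, ry, rz], "fingers": fingers}, ...]. A call has 1 to 10 rows; each row is the pose to reach, as a shift and turn from the pose commanded when the call began, along the tool's axes at that moment; what a row does not reach only later rows make up. A row lasts 1/12 s, in which the tool goes at most 41.7 mm and 7.16 degrees, less where a joint would pass 70% of its speed; a pose out of reach is approached as far as the arm can. A call with a gripper value outside its range is refused whole. The fingers move at their own pace and stop on an object; the grip force is fixed at half the most. Time passes only in rows, so rows that repeat a pose let the fingers close. It gives the time, the measured TCP pose, the force, the opening and the grip force at its end, in the units of the state.
- sense(): the state, without advancing time (a new reading comes with each control period).
- read_camera(name): name is "side" or "top"; returns a dict with "image" (384x512x3 uint8, red, green, blue), "vfov" (degrees; the focal length in pixels is half the picture's height over the tangent of half this angle, whatever the lens; pixels are square), "cx", "cy" (the principal point, pixels), "camera_from_world" (4x4, takes a point from world to camera coordinates). Camera axes: x right, y down, z forward; pixel columns grow to the right and rows downward; lengths in m; the calibration is good to about 2 mm. A picture is of the moment at which its call begins. There is no depth.
- sign_off(): hands the job in; it is judged then, once.
The state is a dict: "t": time; "joints": joint angles; "joint_vel": joint speeds; "effort": joint torques, N m; "ee_pos": TCP position; "eef_rot": TCP orientation; "ft_force": force on the tool from outside, world axes, zero at the start; "torque": the same for the moment, N m; "width": opening from 0.0 (shut) to 1.0 (fully open); "finger_force": force on a finger pad.
Only numpy, scipy, OpenCV 4.12 (cv2) and the standard library are available. Lean on these libraries where they do the work, as an engineer would, in place of code of your own. Each camera call takes 0.05 s, during which the arm holds its last target. There are 200 camera calls.

### The job

Four white push-button boxes for the alarm stand on the bench, alike but for their keys. With the fingertips, lightly press the square key (silence) right down for a moment and let it come up again, then do the same with the long bar-shaped key (reset), and withdraw. Leave the two round keys alone, do not lift, shift or tip any box, and leave the other things on the bench where they are.

Things in the scene. Friction and masses are not known exactly. Their poses are not given: they have to be found in the camera images.
- square_top (a point): centre of the top face of the square key, 30 x 30 mm; one of four push-button boxes. z up, level; the face is 50 mm above the bench when up and moves down with the key. The key stands 13 mm out of its surround.
- square_key (a joint): how far the square key is pressed straight down: 0 = up, 0.008 m = right down (stop). Spring return: starts to move at 1.5 N, right down at 3.5 N; counts as pressed beyond 0.005.
- square_box: the box with the square key: loose white box, 64 x 64 mm, case 35 mm high, about 0.45 kg, key at the centre of its top; all four boxes are alike but for the key. Origin: centre of the underside, z up.
- bar_top (a point): centre of the top face of the long bar-shaped key, 16 x 50 mm (long along its own y); one of four push-button boxes. z up, level; the face is 50 mm above the bench when up and moves down with the key. The key stands 13 mm out of its surround.
- bar_key (a joint): how far the long bar-shaped key is pressed straight down: 0 = up, 0.008 m = right down (stop). Spring return: starts to move at 1.5 N, right down at 3.5 N; counts as pressed beyond 0.005.
- bar_box: the box with the long bar-shaped key: loose white box, 64 x 64 mm, case 35 mm high, about 0.45 kg, key at the centre of its top; all four boxes are alike but for the key. Origin: centre of the underside, z up.
- round_top (a point): centre of the top face of the large round key, 36 mm across; one of four push-button boxes. z up, level; the face is 50 mm above the bench when up and moves down with the key. The key stands 13 mm out of its surround.
- round_key (a joint): how far the large round key is pressed straight down: 0 = up, 0.008 m = right down (stop). Spring return: starts to move at 1.5 N, right down at 3.5 N; counts as pressed beyond 0.005.
- round_box: the box with the large round key: loose white box, 64 x 64 mm, case 35 mm high, about 0.45 kg, key at the centre of its top; all four boxes are alike but for the key. Origin: centre of the underside, z up.
- small_top (a point): centre of the top face of the small round key, 20 mm across; one of four push-button boxes. z up, level; the face is 50 mm above the bench when up and moves down with the key. The key stands 13 mm out of its surround.
- small_key (a joint): how far the small round key is pressed straight down: 0 = up, 0.008 m = right down (stop). Spring return: starts to move at 1.5 N, right down at 3.5 N; counts as pressed beyond 0.005.
- small_box: the box with the small round key: loose white box, 64 x 64 mm, case 35 mm high, about 0.45 kg, key at the centre of its top; all four boxes are alike but for the key. Origin: centre of the underside, z up.
- electrical_tape: roll of black electrical tape lying flat, 62 mm across, 19 mm high; loose bystander, origin at the centre of its underside
- measure: tape measure standing on its base, 39 x 82 x 64 mm high; loose bystander, origin at the centre of its underside
- pocket_torch: grey pocket torch lying down, 40 x 111 x 34 mm; loose bystander, origin at the centre of its underside
- driver: small screwdriver lying down, 21 x 160 x 21 mm; loose bystander, origin at the centre of its underside
Things that resemble listed ones, but are neither listed nor needed, are in the scene too. Leave any purple or turquoise look-alike of the round_box alone. Leave any orange look-alike of the bar_box alone.

How it is judged:
On the way, in this order (a step that is already met when the one before it is completed fails the run):
1. the square key is pressed by the fingers, at least 5 of its 8 mm, with the bar key up (value of joint square_key above 0.005 m and value of joint bar_key below 0.002 m and contact force between the fingers and square_box above 0.5 N), for 0.1 s.
2. the square key has come up again (value of joint square_key below 0.0015 m), for 0.1 s.
3. then the bar key is pressed by the fingers, at least 5 of its 8 mm, with the square key up (value of joint bar_key above 0.005 m and value of joint square_key below 0.002 m and contact force between the fingers and bar_box above 0.5 N), for 0.1 s.
At the end, for the whole second after the job is handed in: After both presses all four keys are up again (within 1.5 mm), the boxes stand upright and at rest, and every box and bystander is within 20 mm of where it stood (value of joint each of square_key, bar_key, round_key, small_key below 0.0015 m and distance of each of square_box, bar_box, round_box, small_box, electrical_tape, measure, pocket_torch, driver from where it was at the start of the episode below 0.02 m and angle between each of square_box, bar_box, round_box, small_box's own z axis and vertical below 0.1 rad and linear speed of each of square_box, bar_box, round_box, small_box below 0.02 m/s); the robot touches nothing.
It fails at once if a round key is pressed (more than 2.5 of its 8 mm) (value of joint any of round_key, small_key above 0.0025 m).
It fails at once if a box is lifted or tipped, or shifted by more than 20 mm (distance of any of square_box, bar_box, round_box, small_box from where it was at the start of the episode above 0.02 m or angle between any of square_box, bar_box, round_box, small_box's own z axis and vertical above 0.2 rad or height (world z) of any of square_box, bar_box, round_box, small_box above 0.008 m).
It fails at once if another thing on the bench is moved by more than 20 mm (distance of any of electrical_tape, measure, pocket_torch, driver from where it was at the start of the episode above 0.02 m).
It fails at once if a box is pressed harder than 30 N (contact force between any of the fingers, the arm and square_box above 30 N or contact force between any of the fingers, the arm and bar_box above 30 N or contact force between any of the fingers, the arm and round_box above 30 N or contact force between any of the fingers, the arm and small_box above 30 N).
It also fails if it takes over 40 s, if anything falls off the work surface, if the arm or the gripper's body presses on something with over 40 N, if the wrist force passes 120 N, or if a joint passes its speed limit or range.

## Working session

There is one attempt and no reset: what is moved stays moved. The work goes in short steps, Python scripts to look and compute and a tool call to move; the robot and the scene stay as the last step left them, time stands still between calls to the robot, and variables do not carry over. Pictures are saved under pics/ and viewed, at most 10 in all, crops included, and the job is handed in when it is done.

Besides the shell and the picture viewer there is one more tool, called after "Emit:" by a JSON object that holds its "method" and its "body". arm_command: Moves the arm, as the interface text tells. Its arguments: {"type":"object","properties":{"motion":{"type":"array"}},"required":["motion"]}

```bash
mkdir -p pics; python3 - <<'E'
from bench import *
import cv2,pickle,numpy as np
s=sense();print({k:np.round(s[k],3) for k in s})
for n in("top","side"):
    d=read_camera(n);pickle.dump(d,open(n+".pkl","wb"))
    cv2.imwrite(f"pics/{n}0.png",cv2.resize(d["image"][:,:,::-1],(800,600),interpolation=cv2.INTER_CUBIC))
    print(n,d["vfov"],d["cx"],d["cy"],np.round(d["camera_from_world"],3))
E
```

```text
{'t': np.float64(0.0), 'joints': array([ 1.306,  0.418, -0.01 ,  1.614,  0.005,  1.111, -0.053]), 'joint_vel': array([-0.001,  0.002,  0.001,  0.   ,  0.   , -0.002, -0.   ]), 'effort': array([-0.0000e+00, -8.5125e+01,  6.3800e-01, -4.2598e+01, -4.9000e-02,
        1.9000e-02,  0.0000e+00]), 'ee_pos': array([ 0.139, -0.609,  0.205]), 'eef_rot': array([-3.121, -0.351,  0.   ]), 'ft_force': array([-0.806, -0.25 ,  0.053]), 'torque': array([ 0.003, -0.034, -0.005]), 'finger_force': np.float64(0.0), 'width': np.float64(0.998)}
top 53.753589419251334 250.11211571078542 189.5878074361614 [[-0.012 -1.     0.003  0.169]
 [-0.995  0.011 -0.101  0.527]
 [ 0.101 -0.004 -0.995  1.183]
 [ 0.     0.     0.     1.   ]]
side 47.819329162697464 262.67782975404793 192.36808154308775 [[ 1.     0.017  0.021 -0.554]
 [ 0.026 -0.443 -0.896  0.105]
 [-0.006  0.896 -0.443  0.994]
 [ 0.     0.     0.     1.   ]]
```

View pics/top0.png

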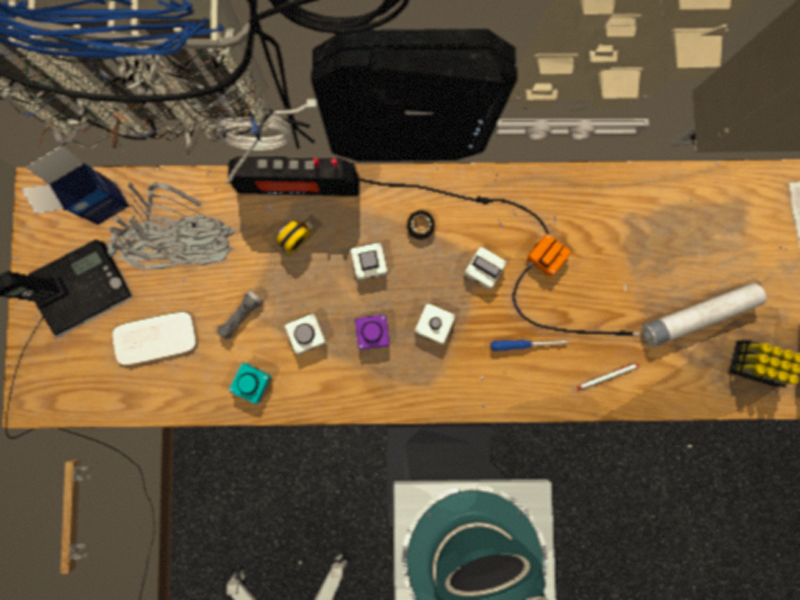

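View pics/side0.png

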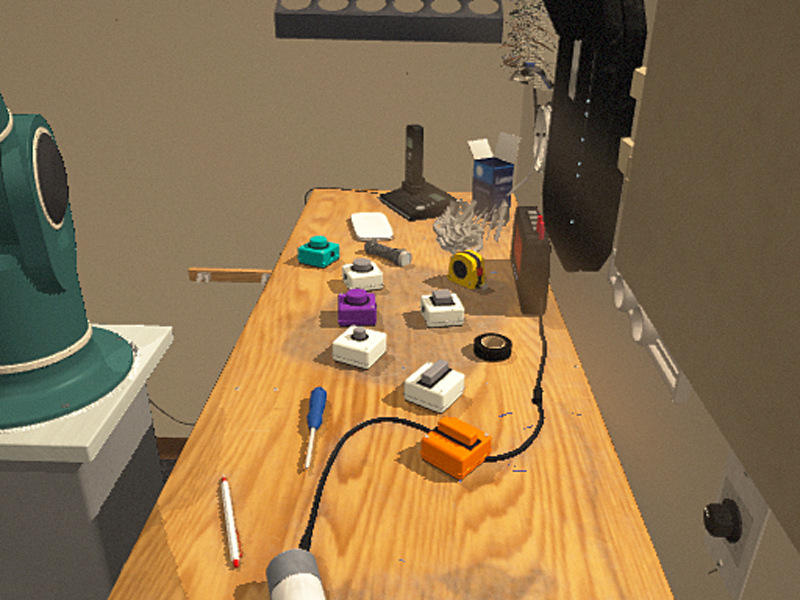

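The top view (800x600 scale) shows the square key at (369,260), the bar key at (487,266), the large round key at (305,333) and the small round key at (435,323). The side view has the square key at (442,298), the bar at (435,372) and the round keys at (362,265) and (360,335). The arm is out of both views.

```bash
cat > h.py <<'E'
import numpy as np,cv2,pickle
def ray(d,u,v,z):
    f=192/np.tan(np.radians(d["vfov"]/2));M=d["camera_from_world"];R,t=M[:3,:3],M[:3,3]
    c=-R.T@t;r=R.T@np.array([(u-d["cx"])/f,(v-d["cy"])/f,1]);return c+r*(z-c[2])/r[2]
def proj(d,p):
    f=192/np.tan(np.radians(d["vfov"]/2));q=d["camera_from_world"]@np.r_[p,1];return q[:2]/q[2]*f+[d["cx"],d["cy"]]
E
python3 - <<'E'
from h import *
seeds={"top":{"sq":(369,260),"bar":(487,266),"rnd":(305,333),"sm":(435,323)},"side":{"sq":(442,298),"bar":(435,372),"rnd":(362,265),"sm":(360,335)}}
for n in seeds:
    d=pickle.load(open(n+".pkl","rb"));im=d["image"];tiles=[]
    hsv=cv2.cvtColor(im,cv2.COLOR_RGB2HSV)
    for k,(u,v) in seeds[n].items():
        u,v=int(u*.64),int(v*.64);x0,y0=u-22,v-22
        c=im[y0:v+22,x0:u+22];h=hsv[y0:v+22,x0:u+22]
        val=im[v-1:v+2,u-1:u+2].reshape(-1,3).mean(0)
        m=(np.abs(c.astype(float)-val).max(2)<18).astype(np.uint8)
        _,l,st,ce=cv2.connectedComponentsWithStats(m,connectivity=4);i=l[22,22]
        mm=(l==i).astype(np.uint8);cn=max(cv2.findContours(mm,0,1)[0],key=len)
        (a,b),wh,ang=cv2.minAreaRect(cn)
        # in-plane shape at z=.05
        P=np.array([ray(d,x0+q[0][0],y0+q[0][1],.05)[:2] for q in cn],np.float32)
        r=cv2.minAreaRect(P*1000)
        print(n,k,val.round(),"area",st[i,4],"centroid->",ray(d,x0+ce[i][0],y0+ce[i][1],.05).round(4),"rect mm",np.round(r[0],1),np.round(r[1],1),round(r[2],1))
        t=c.copy();t[mm>0]=t[mm>0]//2+np.array([0,127,0],np.uint8)
        tiles.append(np.vstack([c,t]))
    cv2.imwrite(f"pics/{n}1.png",cv2.resize(np.hstack(tiles)[:,:,::-1],None,fx=4.5,fy=4.5,interpolation=cv2.INTER_NEAREST))
E
```

```text
top sq [152. 143. 134.] area 68 centroid-> [0.6058 0.2088 0.05  ] rect mm [605.2 207.9] [27.1 29.1] 13.6
top bar [146. 136. 130.] area 62 centroid-> [ 0.5886 -0.0319  0.05  ] rect mm [588.7 -31.6] [44.  13.5] 59.1
top rnd [151. 141. 133.] area 84 centroid-> [0.4572 0.3401 0.05  ] rect mm [457.2 339.7] [32.2 29. ] 63.0
top sm [151. 140. 133.] area 16 centroid-> [0.4744 0.0749 0.05  ] rect mm [474.4  74.9] [ 9.4 12.5] 88.9
side sq [141. 127. 115.] area 6 centroid-> [0.6044 0.1853 0.05  ] rect mm [604.4 185.3] [13.1  0. ] 3.4
side bar [175. 158. 142.] area 1759 centroid-> [ 0.5863 -0.0445  0.05  ] rect mm [589.5 -40.2] [100.5 174.4] 1.8
side rnd [141. 128. 116.] area 1 centroid-> [0.456 0.315 0.05 ] rect mm [456. 315.] [0. 0.] 0.0
side sm [93. 84. 77.] area 19 centroid-> [0.4736 0.0485 0.05  ] rect mm [473.3  49.3] [ 9.4 19.5] 5.2
```

View pics/top1.png

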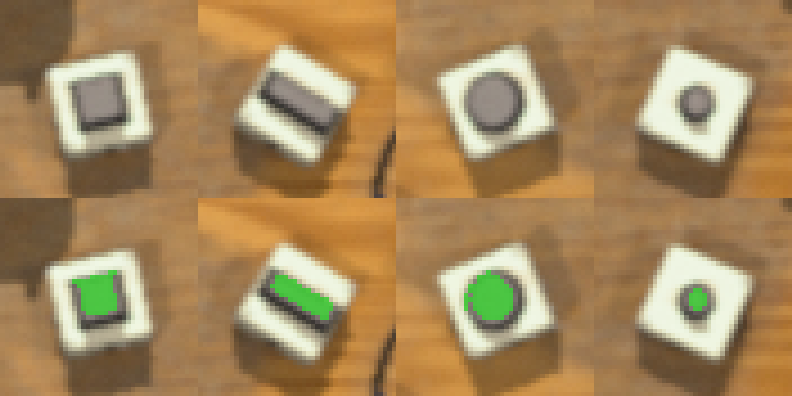

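View pics/side1.png

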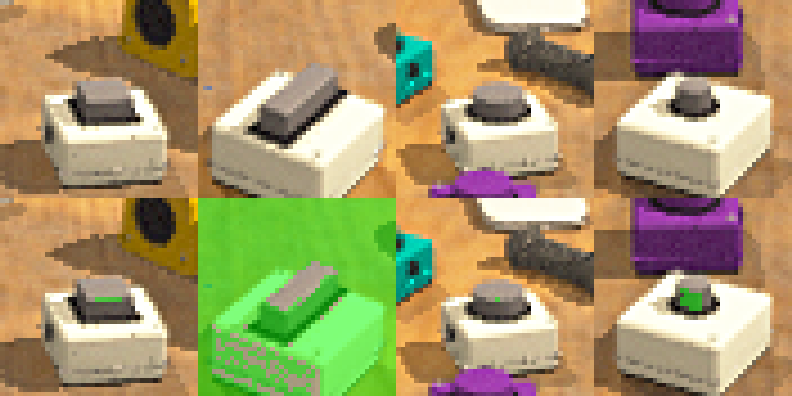

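The top-view masks cover the key faces well: the square measures about 27x29 mm and the bar about 44x13.5 mm, with its long axis 59° from x. The side masks are poor. I'll check the heights with side-view face centres read by eye, square at (283,187) and bar at (278.7,235) in native pixels, then work out the first moves.

```bash
cat >> h.py <<'E'
from scipy.spatial.transform import Rotation as Ro
from bench import sense
def go(*ts):
    s=sense();R=Ro.from_rotvec(s["eef_rot"]).as_matrix();print("t",s["t"],"pos",np.round(s["ee_pos"],4),"F",np.round(s["ft_force"],2),"w",s["width"],"xaxis",R[:,0].round(3),"z",R[:,2].round(3))
    for t in ts: print(t,"->cm",(R.T@(np.array(t)-s["ee_pos"])*100).round(2))
E
python3 - <<'E'
from h import *
d=pickle.load(open("side.pkl","rb"))
print(ray(d,283.1,187.1,.05),ray(d,278.7,234.9,.05))
print(proj(d,[.6052,.208,.05]),proj(d,[.5887,-.0318,.05]))
go([.4,-.4,.2],[.56,-.1,.2],[.605,.208,.12])
E
```

```text
[0.60375994 0.20280991 0.05      ] [ 0.58822427 -0.03712923  0.05      ]
[283.59100756 186.27344422] [278.87976484 233.60254013]
t 0.1 pos [ 0.1386 -0.6091  0.2049] F [ 0.68 -0.09 -0.02] w 0.9991941368198715 xaxis [ 0.975  0.222 -0.   ] z [-0.     0.001 -1.   ]
[0.4, -0.4, 0.2] ->cm [ 30.13 -14.59   0.5 ]
[0.56, -0.1, 0.2] ->cm [ 52.39 -40.29   0.53]
[0.605, 0.208, 0.12] ->cm [ 63.61 -69.31   8.56]
```

Emit:
{"method": "arm_command", "body": {"motion": [{"travel": [4,-2,0],"rotation": [0,0,0],"fingers": 1},{"travel": [7.5,-3.7,0],"rotation": [0,0,0],"fingers": 1},{"travel": [11,-5.4,0],"rotation": [0,0,0],"fingers": 1},{"travel": [14.5,-7.1,0],"rotation": [0,0,0],"fingers": 1},{"travel": [18,-8.8,0],"rotation": [0,0,0],"fingers": 1},{"travel": [21,-10.3,0],"rotation": [0,0,0],"fingers": 1},{"travel": [24,-12,0],"rotation": [0,0,0],"fingers": 1},{"travel": [27,-13.3,0],"rotation": [0,0,0],"fingers": 1},{"travel": [30,-14.5,0],"rotation": [0,0,0],"fingers": 1},{"travel": [30,-14.5,0],"rotation": [0,0,0],"fingers": 1}]}}

```text
t: 0.93
ee_pos: [0.4041, -0.3967, 0.2053]
eef_rot: [-3.119, -0.362, -0.003]
ft_force: [0.6, 1.2, -0.3]
width: 0.321
finger_force: 0.0
```

Emit:
{"method": "arm_command", "body": {"motion": [{"travel": [2.5,-3,0],"rotation": [0,0,0],"fingers": 1},{"travel": [5,-6,0],"rotation": [0,0,0],"fingers": 1},{"travel": [7.5,-9,0],"rotation": [0,0,0],"fingers": 1},{"travel": [10,-12,0],"rotation": [0,0,0],"fingers": 1},{"travel": [12.5,-15,0],"rotation": [0,0,0],"fingers": 1},{"travel": [15,-18,0],"rotation": [0,0,0],"fingers": 1},{"travel": [17.5,-21,0],"rotation": [0,0,0],"fingers": 1},{"travel": [20,-24,0],"rotation": [0,0,0],"fingers": 1},{"travel": [22,-26,0],"rotation": [0,0,0],"fingers": 1},{"travel": [22,-26,0],"rotation": [0,0,0],"fingers": 1}]}}

```text
t: 1.77
ee_pos: [0.5579, -0.0931, 0.2053]
eef_rot: [-3.119, -0.361, -0.001]
ft_force: [0.2, 0.7, -0.2]
width: 0.004
finger_force: 0.0
```

```bash
python3 -c "
from h import *
go([.6045,.207,.14],[.6045,.207,.08])"
```

```text
t 1.7667 pos [ 0.5579 -0.0931  0.2053] F [ 0.16  0.72 -0.2 ] w 0.003852137252879102 xaxis [0.973 0.229 0.001] z [ 0.     0.002 -1.   ]
[0.6045, 0.207, 0.14] ->cm [ 11.4  -28.13   6.6 ]
[0.6045, 0.207, 0.08] ->cm [ 11.39 -28.12  12.6 ]
```

Emit:
{"method": "arm_command", "body": {"motion": [{"travel": [1.4,-3.5,0],"rotation": [0,0,0],"fingers": 1},{"travel": [2.8,-7,0.5],"rotation": [0,0,0],"fingers": 1},{"travel": [4.2,-10.5,1],"rotation": [0,0,0],"fingers": 1},{"travel": [5.6,-14,2],"rotation": [0,0,0],"fingers": 1},{"travel": [7,-17.5,3],"rotation": [0,0,0],"fingers": 1},{"travel": [8.4,-21,4],"rotation": [0,0,0],"fingers": 1},{"travel": [9.8,-24.5,5.5],"rotation": [0,0,0],"fingers": 1},{"travel": [11.4,-28.1,8],"rotation": [0,0,0],"fingers": 1},{"travel": [11.4,-28.1,10.5],"rotation": [0,0,0],"fingers": 1},{"travel": [11.4,-28.1,10.5],"rotation": [0,0,0],"fingers": 1}]}}

```text
t: 2.6
ee_pos: [0.6018, 0.2019, 0.0952]
eef_rot: [3.121, 0.357, -0.011]
ft_force: [0.0, -1.1, -0.7]
width: 0.007
finger_force: 0.0
```

```bash
python3 - <<'E'
from h import *
from bench import read_camera
go([.6045,.207,.055])
a=read_camera("side");b=read_camera("top")
p=sense()["ee_pos"];print(proj(a,p),proj(b,p))
A=a["image"][120:220,215:350];B=b["image"][110:210,180:315]
cv2.imwrite("pics/c2.png",cv2.resize(np.hstack([A,B])[:,:,::-1],None,fx=2.9,fy=2.9,interpolation=cv2.INTER_CUBIC))
E
```

```text
t 2.6 pos [0.6018 0.2019 0.0952] F [ 0.02 -1.09 -0.7 ] w 0.006922231871686674 xaxis [ 0.974  0.226 -0.007] z [-0.007 -0.001 -1.   ]
[0.6045, 0.207, 0.055] ->cm [ 0.41 -0.43  4.02]
[284.09884017 170.36075535] [237.73073376 162.57019838]
```

View pics/c2.png

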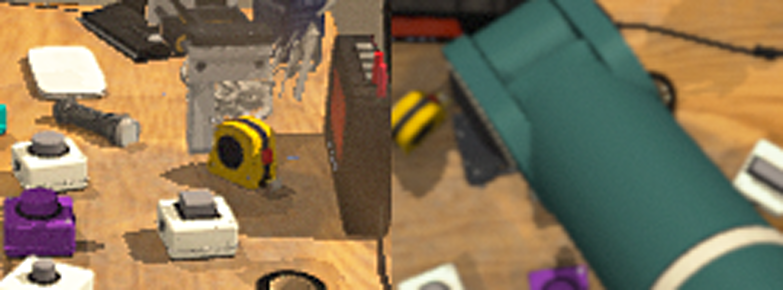

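The side view shows the shut fingertips at about (200,150) in the crop, matching the predicted (200,146) and lined up over the square key at (198,205). The measure and the clock are clear of the gripper. Next I descend close to the key.

Emit:
{"method": "arm_command", "body": {"motion": [{"travel": [0,0,0],"rotation": [0,0,0],"fingers": 1},{"travel": [0,0,1.5],"rotation": [0,0,0],"fingers": 1},{"travel": [0,0,2.5],"rotation": [0,0,0],"fingers": 1},{"travel": [0,0,3.2],"rotation": [0,0,0],"fingers": 1},{"travel": [0,0,3.5],"rotation": [0,0,0],"fingers": 1},{"travel": [0,0,3.5],"rotation": [0,0,0],"fingers": 1},{"travel": [0,0,3.5],"rotation": [0,0,0],"fingers": 1}]}}

```text
t: 3.28
ee_pos: [0.6049, 0.2001, 0.0659]
eef_rot: [-3.122, -0.35, -0.001]
ft_force: [0.6, -0.6, -0.1]
width: 0.005
finger_force: 0.0
```

```bash
python3 -c "
from h import *
go([.6045,.207,.044])"
```

```text
t 3.2833 pos [0.6049 0.2001 0.0659] F [ 0.58 -0.65 -0.13] w 0.0048528971832883586 xaxis [0.975 0.222 0.   ] z [ 0.  0. -1.]
[0.6045, 0.207, 0.044] ->cm [ 0.12 -0.68  2.19]
```

Emit:
{"method": "arm_command", "body": {"motion": [{"travel": [0.1,-0.6,0],"rotation": [0,0,0],"fingers": 1},{"travel": [0.1,-0.6,0.6],"rotation": [0,0,0],"fingers": 1},{"travel": [0.1,-0.6,1.1],"rotation": [0,0,0],"fingers": 1},{"travel": [0.1,-0.6,1.1],"rotation": [0,0,0],"fingers": 1},{"travel": [0.1,-0.6,1.1],"rotation": [0,0,0],"fingers": 1}]}}

```text
t: 3.7
ee_pos: [0.604, 0.2062, 0.054]
eef_rot: [3.122, 0.351, -0.001]
ft_force: [-0.3, 0.7, -0.3]
width: 0.003
finger_force: 0.0
```

Emit:
{"method": "arm_command", "body": {"motion": [{"travel": [0,0,0.2],"rotation": [0,0,0],"fingers": 1},{"travel": [0,0,0.4],"rotation": [0,0,0],"fingers": 1},{"travel": [0,0,0.6],"rotation": [0,0,0],"fingers": 1},{"travel": [0,0,0.6],"rotation": [0,0,0],"fingers": 1},{"travel": [0,0,0.6],"rotation": [0,0,0],"fingers": 1}]}}

```text
t: 4.12
ee_pos: [0.6044, 0.2063, 0.0485]
eef_rot: [-3.122, -0.351, -0.0]
ft_force: [0.2, -0.3, 2.7]
width: 0.005
finger_force: 0.9
```

Emit:
{"method": "arm_command", "body": {"motion": [{"travel": [0,0,0.2],"rotation": [0,0,0],"fingers": 1},{"travel": [0,0,0.4],"rotation": [0,0,0],"fingers": 1},{"travel": [0,0,0.6],"rotation": [0,0,0],"fingers": 1},{"travel": [0,0,0.65],"rotation": [0,0,0],"fingers": 1},{"travel": [0,0,0.65],"rotation": [0,0,0],"fingers": 1},{"travel": [0,0,0.65],"rotation": [0,0,0],"fingers": 1},{"travel": [0,0,0.65],"rotation": [0,0,0],"fingers": 1}]}}

```text
t: 4.7
ee_pos: [0.6045, 0.2063, 0.0423]
eef_rot: [-3.122, -0.351, -0.001]
ft_force: [-1.1, -1.8, 8.1]
width: 0.004
finger_force: 4.0
```

At z=0.042 with 8 N, the key is on its stop. Now I lift off, first slowly.

Emit:
{"method": "arm_command", "body": {"motion": [{"travel": [0,0,-0.4],"rotation": [0,0,0],"fingers": 1},{"travel": [0,0,-0.9],"rotation": [0,0,0],"fingers": 1},{"travel": [0,0,-1.5],"rotation": [0,0,0],"fingers": 1},{"travel": [0,0,-3],"rotation": [0,0,0],"fingers": 1},{"travel": [0,0,-5],"rotation": [0,0,0],"fingers": 1},{"travel": [0,0,-7],"rotation": [0,0,0],"fingers": 1},{"travel": [0,0,-8],"rotation": [0,0,0],"fingers": 1},{"travel": [0,0,-8],"rotation": [0,0,0],"fingers": 1}]}}

```text
t: 5.37
ee_pos: [0.6052, 0.2067, 0.1244]
eef_rot: [-3.121, -0.351, -0.005]
ft_force: [0.0, 0.1, -0.4]
width: 0.008
finger_force: 0.0
```

```bash
python3 -c "
from h import *
go([.588,-.033,.12],[.588,-.033,.065])"
```

```text
t 5.3667 pos [0.6052 0.2067 0.1244] F [ 0.03  0.08 -0.44] w 0.007726041163463804 xaxis [0.975 0.222 0.003] z [ 0.003  0.001 -1.   ]
[0.588, -0.033, 0.12] ->cm [-7.   22.99  0.41]
[0.588, -0.033, 0.065] ->cm [-7.02 22.99  5.91]
```

Emit:
{"method": "arm_command", "body": {"motion": [{"travel": [-1,2.5,0],"rotation": [0,0,5],"fingers": 1},{"travel": [-1.8,5.5,0],"rotation": [0,0,10],"fingers": 1},{"travel": [-2.6,8.5,0],"rotation": [0,0,15],"fingers": 1},{"travel": [-3.5,11.5,0],"rotation": [0,0,20],"fingers": 1},{"travel": [-4.4,14.5,0],"rotation": [0,0,25],"fingers": 1},{"travel": [-5.3,17.5,0],"rotation": [0,0,30],"fingers": 1},{"travel": [-6.2,20.3,0],"rotation": [0,0,35],"fingers": 1},{"travel": [-7,22.8,0],"rotation": [0,0,40],"fingers": 1},{"travel": [-7,23,0.5],"rotation": [0,0,44],"fingers": 1},{"travel": [-7,23,0.5],"rotation": [0,0,44],"fingers": 1}]}}

```text
t: 6.2
ee_pos: [0.5861, -0.0355, 0.1154]
eef_rot: [3.022, -0.854, -0.003]
ft_force: [0.1, 0.3, -0.2]
width: 0.007
finger_force: 0.0
```

Emit:
{"method": "arm_command", "body": {"motion": [{"travel": [0,0,0],"rotation": [0,0,0],"fingers": 1},{"travel": [0,0,1.5],"rotation": [0,0,0],"fingers": 1},{"travel": [0,0,3],"rotation": [0,0,0],"fingers": 1},{"travel": [0,0,3.8],"rotation": [0,0,0],"fingers": 1},{"travel": [0,0,4],"rotation": [0,0,0],"fingers": 1},{"travel": [0,0,4],"rotation": [0,0,0],"fingers": 1}]}}

```text
t: 6.7
ee_pos: [0.5868, -0.0328, 0.0765]
eef_rot: [-3.027, 0.841, 0.002]
ft_force: [0.1, 0.5, -0.1]
width: 0.001
finger_force: 0.0
```

```bash
python3 - <<'E'
from h import *
from bench import read_camera
go([.588,-.033,.053])
a=read_camera("side");b=read_camera("top")
p=sense()["ee_pos"];print(proj(a,p),proj(b,p))
A=a["image"][160:280,210:345];B=b["image"][110:230,220:355]
cv2.imwrite("pics/c3.png",cv2.resize(np.hstack([A,B])[:,:,::-1],None,fx=2.9,fy=2.9,interpolation=cv2.INTER_CUBIC))
E
```

```text
t 6.7 pos [ 0.5868 -0.0328  0.0765] F [ 0.07  0.48 -0.13] w 0.0013607914169078486 xaxis [ 0.857 -0.516 -0.001] z [-0.001  0.    -1.   ]
[0.588, -0.033, 0.053] ->cm [ 0.12 -0.04  2.35]
[278.76880554 222.93418359] [313.56192422 168.36758768]
```

View pics/c3.png

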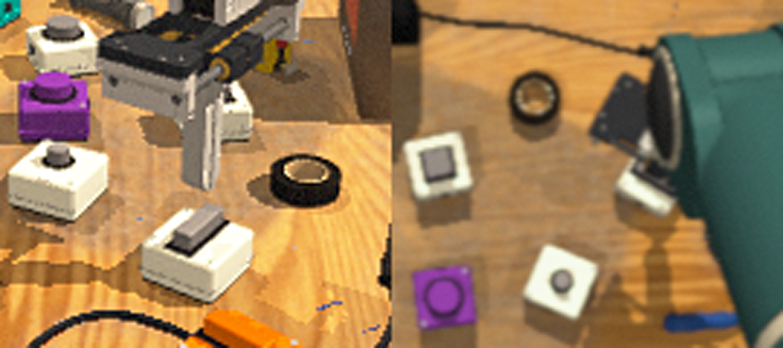

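The square key is up and its box (438,163, right half) has not moved. The fingertips at about (203,187) sit over the bar key at (205,230) in the left half and line up with its long axis. Next I descend and press.

Emit:
{"method": "arm_command", "body": {"motion": [{"travel": [0.1,0,1],"rotation": [0,0,0],"fingers": 1},{"travel": [0.1,0,1.8],"rotation": [0,0,0],"fingers": 1},{"travel": [0.1,0,2.3],"rotation": [0,0,0],"fingers": 1},{"travel": [0.1,0,2.5],"rotation": [0,0,0],"fingers": 1},{"travel": [0.1,0,2.7],"rotation": [0,0,0],"fingers": 1},{"travel": [0.1,0,2.8],"rotation": [0,0,0],"fingers": 1},{"travel": [0.1,0,2.8],"rotation": [0,0,0],"fingers": 1}]}}

```text
t: 7.38
ee_pos: [0.5878, -0.034, 0.0488]
eef_rot: [3.026, -0.844, -0.001]
ft_force: [-2.0, -0.3, 0.6]
width: 0.007
finger_force: 0.9
```

Emit:
{"method": "arm_command", "body": {"motion": [{"travel": [0,0,0.2],"rotation": [0,0,0],"fingers": 1},{"travel": [0,0,0.4],"rotation": [0,0,0],"fingers": 1},{"travel": [0,0,0.6],"rotation": [0,0,0],"fingers": 1},{"travel": [0,0,0.7],"rotation": [0,0,0],"fingers": 1},{"travel": [0,0,0.7],"rotation": [0,0,0],"fingers": 1},{"travel": [0,0,0.7],"rotation": [0,0,0],"fingers": 1},{"travel": [0,0,0.7],"rotation": [0,0,0],"fingers": 1}]}}

```text
t: 7.97
ee_pos: [0.5882, -0.0341, 0.0422]
eef_rot: [-3.026, 0.844, -0.001]
ft_force: [-2.1, -0.2, 6.7]
width: 0.006
finger_force: 3.6
```

Right down. Now I withdraw.

Emit:
{"method": "arm_command", "body": {"motion": [{"travel": [0,0,-0.4],"rotation": [0,0,0],"fingers": 1},{"travel": [0,0,-0.9],"rotation": [0,0,0],"fingers": 1},{"travel": [0,0,-1.5],"rotation": [0,0,0],"fingers": 1},{"travel": [0,0,-4],"rotation": [0,0,0],"fingers": 1},{"travel": [0,0,-7],"rotation": [0,0,0],"fingers": 1},{"travel": [0,0,-10],"rotation": [0,0,0],"fingers": 1},{"travel": [0,0,-13],"rotation": [0,0,0],"fingers": 1},{"travel": [0,0,-15],"rotation": [0,0,0],"fingers": 1},{"travel": [0,0,-15],"rotation": [0,0,0],"fingers": 1},{"travel": [0,0,-15],"rotation": [0,0,0],"fingers": 1}]}}

```text
t: 8.8
ee_pos: [0.5883, -0.0341, 0.1932]
eef_rot: [-3.026, 0.844, -0.003]
ft_force: [0.8, -0.4, -0.5]
width: 0.004
finger_force: 0.0
```

```bash
python3 - <<'E'
from h import *
from bench import read_camera
go()
a=read_camera("side")
cv2.imwrite("pics/c4.png",cv2.resize(a["image"][140:290,190:345,::-1],None,fx=3.8,fy=3.8,interpolation=cv2.INTER_CUBIC))
E
```

```text
t 8.8 pos [ 0.5883 -0.0341  0.1932] F [ 0.76 -0.37 -0.49] w 0.0038690166329615003 xaxis [ 0.856 -0.518  0.002] z [ 0.002 -0.    -1.   ]
```

View pics/c4.png

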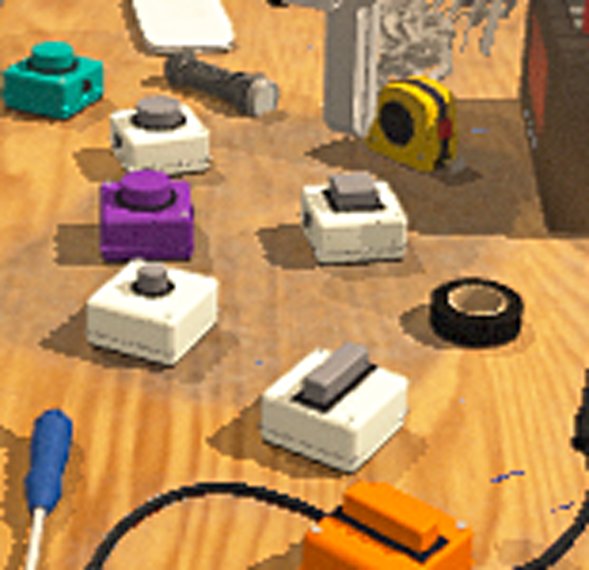

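All four keys are up, including the square at (355,190) and the bar at (337,375). The boxes and bystanders look unmoved, and the fingers are clear.

```bash
python3 -c "
from bench import *
print(sign_off())"
```

```text
the job is handed in; nothing more can be done
None
```

I pressed the square key right down and let it come up, then did the same with the bar key, withdrew and handed the job in; the last picture showed all four keys up and nothing visibly moved, but sign-off gave no verdict.

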